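# Tighten the clamp screw of a shaft block with a T-handle hex key

### The job

Take the big T-handle hex key out of its wooden stand, feel it gently and fully home into the recessed socket of the shaft block's clamp screw before you turn anything, then turn the screw clockwise until it comes up against its stop. Then put the key back upright in the hole it came from, and leave the other things on the bench alone.

Things in the scene. Friction and masses are not known exactly. Their poses are not given: they have to be found in the camera images.
- key_handle (a point): Centre of the black bar handle of the T-handle hex key: bar 90 long, 26 wide, 26 high; grip across the 26 mm at this centre, right above the shank. x along the bar, z up the key. Below the bar: a round 19 mm neck 23 mm long, then a steel hexagon 72 mm long, 22 mm across flats (25.4 over corners, two corners on the x axis). 0.24 to 0.39 kg; stands loose, the bar's underside 43 mm above the stand.
- key_tip (a point): Centre of the flat lower end of the key's shank, 108 mm below key_handle on the key's axis; its edge has a 0.4 mm chamfer. Same axes as key_handle.
- socket_mouth (a point): Centre of the mouth of the clamp screw's socket, z up, 68 mm above the bench: a round countersink 1.4 mm deep (29 to 26 mm across), then a hexagon 22.8 mm across flats. 14 mm deep in all: fully home puts key_tip 14 mm below. Fixed to the block; does NOT tell how the hexagon is turned: that is not measured and follows neither side of the block; the key drops in within 5 deg of it, every 60 deg.
- cap_screw (a joint): Angle of the clamp screw in rad, growing clockwise seen from above (tightening). It starts between 0 and 0.1 from a mark that says nothing of the hexagon's angle, turns with a stiff friction of about 0.12 N m, stays where it is left, and comes up hard against its stop at 1.2 (backwards it stops at -0.4).
- stand_hole (a point): Centre of the mouth of the key's hole in the fixed wooden stand, z up, 60 mm above the bench: the largest (30 mm) of three round holes, straight down, 52 mm deep, in which the key stands. The stand is 60 x 120 mm, 60 mm high; the hole lies 30 mm off its centre towards the point's -y.
- hex_key_t: The whole T-handle hex key; origin at the key tip, z up along the key, x along the handle bar.
- clamp_block: The fixed grey shaft block (96 x 66 mm, top 72 mm up, on a 140 x 100 mm steel plate) with its screw; origin under its centre on the bench, socket_mouth at (19, 0, 68) mm in its frame. The round black screw head, 42 mm across, its top level with socket_mouth, lies 4 mm below the block's top in a 48 mm counterbore. A 30 mm rod, 190 mm long, runs through along y at x = -24, z = 42 mm.
- small_hex_key: Bystander: a small black L-shaped hex key, 92 mm long, 5 mm thick, lying; origin under its centre. Not the key for this screw.
- tape: Bystander: a roll of masking tape, 105 mm across, 25 mm high, lying; origin under its centre.
- sanding_block: Bystander: a brown cork sanding block, 112 x 64 x 32 mm, lying; origin under its centre.
Not all that is in view belongs to the job. What is shaped like the part that bears stand_hole but white is not meant. Leave any yellow look-alike of the hex_key_t alone.

How it is judged:
By the outcome, as a careful person would: the job done as asked, in the order asked, and still so for the second after the job is handed in, with the robot touching nothing.
It also fails if it takes over 64 s, if anything falls off the work surface, if the arm or the gripper's body presses on something with over 40 N, if the wrist force passes 120 N, or if a joint passes its speed limit or range.

### The arm

A 6-joint arm with a two-finger parallel gripper is mounted at the origin on the work surface; the furniture and walls round the work are solid. World frame = base frame: x ahead of the robot, y to its left, z up, the work surface at z = 0. Lengths are in mm, angles in rad, forces in N, time in s.
With the tool pointing down it reaches from about 275 to 825 mm from the base axis. Payload 4.9 kg.
Tool frame: the origin (TCP) lies at the very end of the fingers, on their centre line; the grasp point (between the pads) lies 19 mm behind it; z points along the fingers, y is the line along which they close (so a half turn about z gives the same grasp; the last joint's range is limited). The gripper opens to 85 mm and grips with 20 to 120 N. Pads are 22 mm wide; open, the fingers measure 114 mm over their backs; the gripper's body (76 mm by 85 mm) begins 54 mm behind the grasp point. The pads swing forward as they close: fully open they stand 13 mm farther back than shut.
Start: joints at [1.042, 0.326, -0.193, 1.052, 0, 1.437], TCP at [211.539, 507.71, 231.281] pointing down, gripper open.
Joint ranges: [-2.65, 2.65], [-0.97, 1.79], [-1.3, 1.35], [-1.93, 2.1], [-1.47, 1.37], [-3.14, 3.14]. Speed limits (rad/s): [2.57, 2.57, 3.14, 3.14, 3.14, 3.14].

### API

Orientations are given as [roll, pitch, yaw] about the fixed x, y, z axes, in that order (R = Rz(yaw) Ry(pitch) Rx(roll)).
In Python, from bench import bot, solve_ik, imaging gives the robot as it stands. Calls block until the motion is done:
- bot.move_ptp(position, orientation): joint-space move of the TCP to a pose.
- bot.movel(position, rot=None, max_speed=150, threshold=None): straight line of the TCP; rot=None keeps the orientation; max_speed is the mean speed in mm/s. With threshold (N) it stops when the force on the tool has changed by that much, and returns True; else False.
- bot.move_j(angles): joint-space move.
- bot.grip(opening, effort=None): opening from 0.0 (shut) to 1.0 (fully open); effort is the grip in N (None keeps the last); returns when the fingers have stopped.
- bot.dwell(seconds).
- solve_ik(position, orientation): joint angles nearest the present ones, or None.
- bot.get_state(): the state.
- imaging.capture(name): name is "scene" or "side" or "wrist"; returns the picture (480x640x3 uint8, blue, green, red); there is no depth.
- imaging.camera_model(name): a dict with "K" (3x3 intrinsics, pixels), "k1" (the pictures are not rectified: a ray, as slopes to the right and down, at radius r is drawn at 1 + k1 r^2 times it, then the intrinsics apply), "position" and "rotation" of the camera in the world. Camera axes: x right, y up, looking along -z (the intrinsics and any distortion apply to the point x, -y, -z); pixel columns grow to the right and rows downward; lengths in mm; the calibration is good to about 2 mm. A picture is of the moment at which its call begins: read the wrist's pose just before it. camera_model takes no time and is no camera call; for the wrist camera it gives the pose at the moment of the call.
A pose or a line that the arm cannot do raises bot.IKError and nothing moves.
- bot.sign_off(): hands the job in; it is judged then, once.
The state is a dict: "t": time; "qpos": joint angles; "joint_velocities": joint speeds; "effort": joint torques, N m; "tcp_pos": TCP position; "orientation": TCP orientation; "contact_force": force on the tool from outside, world axes, zero at the start; "wrist_torque": the same for the moment, N m; "opening": opening from 0.0 (shut) to 1.0 (fully open); "gripper_force": force on a finger pad.
Only numpy, scipy, OpenCV 4.12 (cv2) and the standard library are available. Lean on these libraries where they do the work, as an engineer would, in place of code of your own. Each camera call takes 0.05 s, during which the arm holds its last target. There are 200 camera calls.

## Working session

There is one attempt and no reset: what is moved stays moved. The work goes in short steps, each a Python script; the robot and the scene stay as the last script left them, time stands still between calls to the robot, and variables do not carry over. Pictures are saved under pics/ and viewed, at most 10 in all, crops included, and the job is handed in when it is done.

```bash
ls; mkdir -p pics
python3 - <<'E'
from bench import bot, imaging
import cv2,numpy as np
for n in ("scene","side"):
    cv2.imwrite(f"pics/{n}0.png",imaging.capture(n)); m=imaging.camera_model(n); print(n,m)
s=bot.get_state(); print(s)
E
```

```text
pics
scene {'K': array([[593.29296035,   0.        , 328.36561401],
       [  0.        , 593.29296035, 239.43709007],
       [  0.        ,   0.        ,   1.        ]]), 'k1': 0.03589991905250188, 'position': array([-786.86490504, -651.12694272,  757.83928019]), 'rotation': array([ 1.17330176, -0.00675494, -1.08417613])}
side {'K': array([[467.97754696,   0.        , 321.9133487 ],
       [  0.        , 467.97754696, 232.81570084],
       [  0.        ,   0.        ,   1.        ]]), 'k1': -0.06700461997323386, 'position': array([ 373.94599556, 1016.14804361,  620.4822061 ]), 'rotation': array([ 1.09671015e+00,  4.75191134e-04, -2.95302080e+00])}
{'t': 0.1, 'qpos': array([ 1.04182214e+00,  3.26894120e-01, -1.93464195e-01,  1.05197178e+00,
        2.83917495e-05,  1.43659106e+00]), 'joint_velocities': array([-0.00119355, -0.00333881, -0.00070989,  0.00095573,  0.00149033,
        0.00168519]), 'effort': array([ 5.71389319e-04, -4.44239008e+01,  2.63039070e+01,  7.85910292e-03,
       -2.28998015e-04,  1.18802743e-05]), 'tcp_pos': array([211.2572992 , 507.26917398, 230.5743283 ]), 'orientation': array([-3.14007648e+00, -2.33358408e-04,  2.74682354e+00]), 'contact_force': array([-0.19585526,  0.83985145,  0.4636715 ]), 'wrist_torque': array([-0.04727432,  0.03261451,  0.01092705]), 'gripper_force': 0.0, 'opening': 1.0003422670202584}
```

View pics/scene0.png

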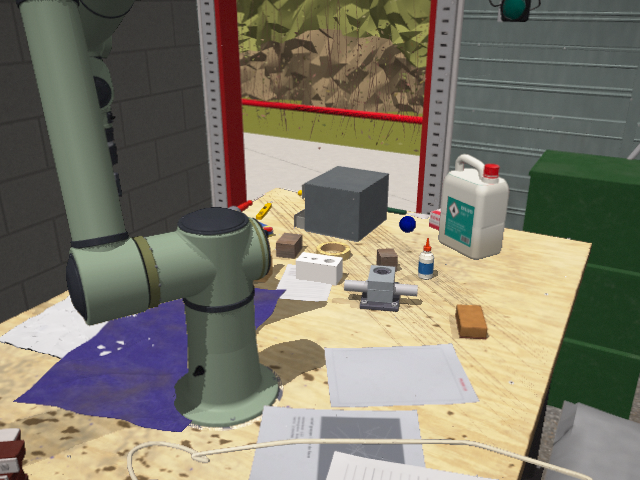

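View pics/side0.png

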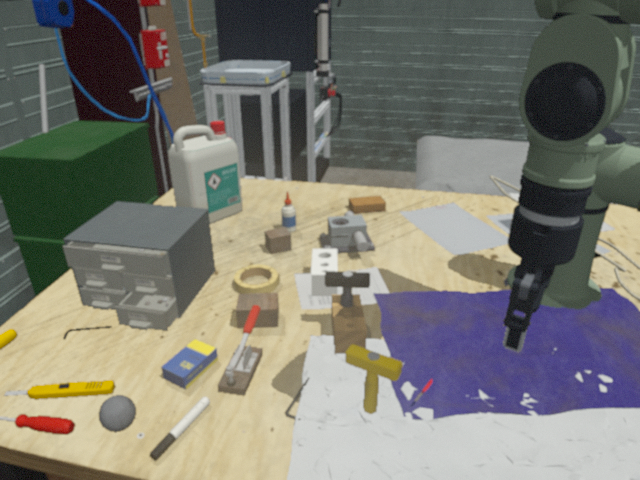

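The side view shows a black T-handle (347,280) in a brown stand (348,325). The yellow T (373,375) is the look-alike and the white stand (323,270) is the decoy. The clamp block's screw is at (346,222). The black key in the wooden stand fits the description, so I'll confirm it with a crop and the wrist camera from above.

```bash
cat > h.py <<'E'
from bench import bot, solve_ik, imaging
import numpy as np, cv2
from scipy.spatial.transform import Rotation as R
def ray(m,px):
    K=m["K"];k=np.array([m["k1"],0,0,0,0],float)
    def inv(p):
        u=(p-K[:2,2])/[K[0,0],K[1,1]]; x=u.copy()
        for _ in range(20): x=u/(1+m["k1"]*(x@x))
        return x
    x=inv(np.array(px,float)); d=np.array([x[0],-x[1],-1.])
    return R.from_euler('xyz',m["rotation"]).apply(d)
def onz(m,px,z):
    d=ray(m,px);p=m["position"]; return p+d*(z-p[2])/d[2]
def proj(m,P):
    c=R.from_euler('xyz',m["rotation"]).inv().apply(np.atleast_2d(P)-m["position"])
    x=np.c_[c[:,0],-c[:,1]]/-c[:,2:3]; x=x*(1+m["k1"]*(x**2).sum(1,keepdims=True))
    return x@m["K"][:2,:2].T+m["K"][:2,2]
E
python3 - <<'E'
from h import *
m=imaging.camera_model("side")
print("key",onz(m,(347,277),129),"sock",onz(m,(346,222),68), "yellow", onz(m,(373,360),129),"white",onz(m,(323,260),60))
im=cv2.imread("pics/side0.png")[190:430,260:420]
cv2.imwrite("pics/crop1.png",cv2.resize(im,None,fx=2.5,fy=2.5,interpolation=cv2.INTER_CUBIC))
w=imaging.camera_model("wrist"); s=bot.get_state()
Rt=R.from_euler('xyz',s["orientation"]); print(w, Rt.inv().apply(w["position"]-s["tcp_pos"]))
E
```

```text
key [470.53863218 251.06540731 129.        ] sock [ 523.97797851 -116.63170603   68.        ] yellow [399.12965793 474.04112292 129.        ] white [550.14037211  80.64443412  60.        ]
{'K': array([[427.5225346 ,   0.        , 319.34620821],
       [  0.        , 427.5225346 , 246.81707807],
       [  0.        ,   0.        ,   1.        ]]), 'k1': -0.0798077276933235, 'position': array([137.91223165, 537.53820845, 371.86059326]), 'rotation': array([-0.31523439,  0.00183409,  1.17565871])} [  79.3780497    -0.48143456 -141.2671777 ]
```

View pics/crop1.png

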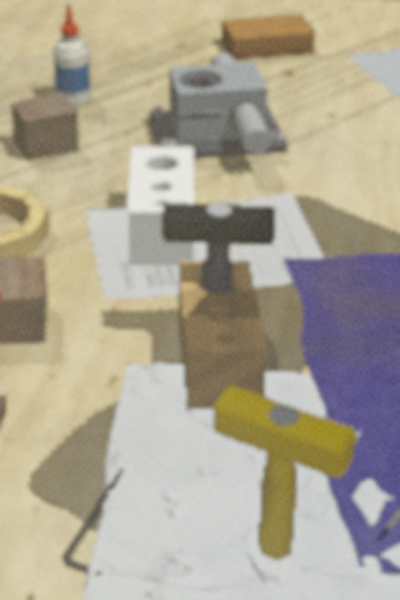

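The crop confirms it: the black T stands in the brown wooden stand (crop 215,225), with the yellow T and white stand separate from it. Next I'll take closer looks with the wrist camera.

Run:
```python
from h import *
for P in ([470,251,230],[524,-117,175]):
  for y in np.arange(-3.1,3.2,.6):
    q=solve_ik(P,[np.pi,0,y]); print(P,round(y,2),None if q is None else np.round(q,2))
bot.move_ptp([470,251,230],[np.pi,0,3.05]); 
m=imaging.camera_model("wrist"); im=imaging.capture("wrist"); cv2.imwrite("pics/w1.png",im); np.save("w1.npy",m,allow_pickle=True)
print(bot.get_state()["t"],bot.get_state()["tcp_pos"])
bot.move_ptp([524,-117,170],[np.pi,0,2.6]) if False else None
```

```text
[470, 251, 230] -3.1 [ 0.35  0.3  -0.24  1.04  0.    0.31]
[470, 251, 230] -2.5 [ 0.35  0.3  -0.24  1.04  0.   -0.29]
[470, 251, 230] -1.9 [ 0.35  0.3  -0.24  1.04  0.   -0.89]
[470, 251, 230] -1.3 [ 0.35  0.3  -0.24  1.04  0.   -1.49]
[470, 251, 230] -0.7 [ 0.35  0.3  -0.24  1.04  0.   -2.09]
[470, 251, 230] -0.1 [ 0.35  0.3  -0.24  1.04  0.   -2.69]
[470, 251, 230] 0.5 [ 0.35  0.3  -0.24  1.04  0.    2.99]
[470, 251, 230] 1.1 [ 0.35  0.3  -0.24  1.04  0.    2.39]
[470, 251, 230] 1.7 [ 0.35  0.3  -0.24  1.04  0.    1.79]
[470, 251, 230] 2.3 [ 0.35  0.3  -0.24  1.04  0.    1.19]
[470, 251, 230] 2.9 [ 0.35  0.3  -0.24  1.04  0.    0.59]
[524, -117, 175] -3.1 [-0.36  0.35 -0.31  0.91  0.   -0.4 ]
[524, -117, 175] -2.5 [-0.36  0.35 -0.31  0.91  0.   -1.  ]
[524, -117, 175] -1.9 [-0.36  0.35 -0.31  0.91  0.   -1.6 ]
[524, -117, 175] -1.3 [-0.36  0.35 -0.31  0.91  0.   -2.2 ]
[524, -117, 175] -0.7 [-0.36  0.35 -0.31  0.91  0.   -2.8 ]
[524, -117, 175] -0.1 [-0.36  0.35 -0.31  0.91  0.    2.88]
[524, -117, 175] 0.5 [-0.36  0.35 -0.31  0.91  0.    2.28]
[524, -117, 175] 1.1 [-0.36  0.35 -0.31  0.91  0.    1.68]
[524, -117, 175] 1.7 [-0.36  0.35 -0.31  0.91  0.    1.08]
[524, -117, 175] 2.3 [-0.36  0.35 -0.31  0.91  0.    0.48]
[524, -117, 175] 2.9 [-0.36  0.35 -0.31  0.91  0.   -0.12]
1.5167 [469.4545689  251.86209896 229.96557865]
```

View pics/w1.png

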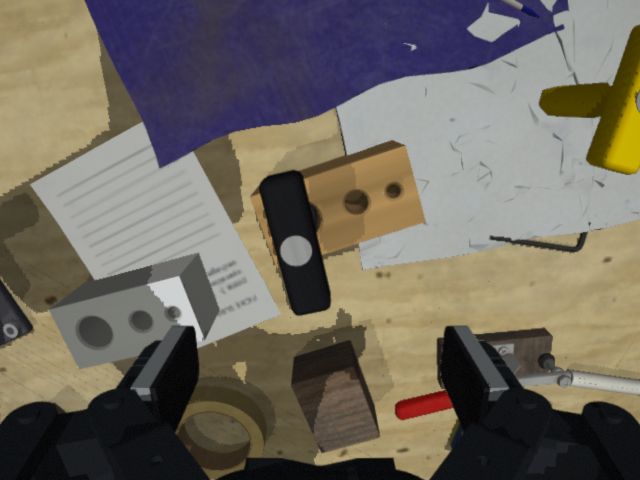

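The wrist view shows the black bar with a silver cap at (297,250), and the stand's two smaller holes at (357,202) and (394,190). I'll measure the bar, then look at the socket.

Run:
```python
from h import *
im=cv2.imread("pics/w1.png"); m=np.load("w1.npy",allow_pickle=True).item()
g=im.max(2)
d=(cv2.inRange(g[160:330,250:340],0,45))
c=max(cv2.findContours(d,cv2.RETR_EXTERNAL,cv2.CHAIN_APPROX_NONE)[0],key=cv2.contourArea)
print("bar px",cv2.minAreaRect(c+np.array([250,160])))
P=np.array([onz(m,p[0]+[250,160],129)[:2] for p in c]); r=cv2.minAreaRect(P.astype(np.float32)); print("bar mm",r)
s=cv2.inRange(im[220:280,275:320],(130,130,130),(255,255,255)); M=cv2.moments(s,True); px=(275+M['m10']/M['m00'],220+M['m01']/M['m00']); print("disc",px,M['m00'],onz(m,px,129))
bot.move_ptp([524,-117,165],[np.pi,0,2.8])
m=imaging.camera_model("wrist"); im=imaging.capture("wrist"); cv2.imwrite("pics/w2.png",im); np.save("w2.npy",m,allow_pickle=True)
print(bot.get_state()["t"],bot.get_state()["tcp_pos"])
```

```text
bar px ((298.7411193847656, 241.89874267578125), (143.22744750976562, 49.870479583740234), 74.98163604736328)
bar mm ((467.077392578125, 239.1685791015625), (88.64275360107422, 29.264970779418945), 7.421384811401367)
disc (295.47883211678834, 250.5138686131387) 685.0 [469.98659219 236.70166238 129.        ]
2.975 [ 524.30823454 -115.77583089  165.2603767 ]
```

View pics/w2.png

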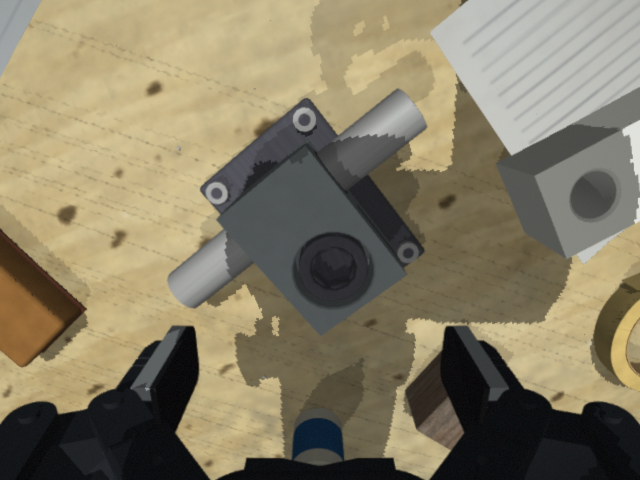

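The wrist view shows the block with the screw head at about (333,268) and a dark hexagonal socket inside it. I'll enhance a crop to read the hexagon, and triangulate the key cap.

Run:
```python
from h import *
s=imaging.camera_model("side"); m1=np.load("w1.npy",allow_pickle=True).item(); m=np.load("w2.npy",allow_pickle=True).item()
ims=cv2.imread("pics/side0.png")[268:282,335:360]; 
ma=cv2.inRange(ims.min(2),90,255); M=cv2.moments(ma[:11],True); ps=(335+M['m10']/M['m00'],268+M['m01']/M['m00']); print("side disc",ps,M['m00'])
d1,d2=ray(s,ps),ray(m1,(295.5,250.5)); A=np.c_[d1,-d2]; t=np.linalg.lstsq(A,m1["position"]-s["position"],rcond=None)[0]
print(s["position"]+t[0]*d1,m1["position"]+t[1]*d2)
print(proj(s,[470,236.7,129]))
im=cv2.imread("pics/w2.png")[220:316,285:385]
u=cv2.resize(im.max(2),None,fx=6,fy=6,interpolation=cv2.INTER_CUBIC).astype(float)
print([np.percentile(u,p) for p in (1,10,30,50,70)])
u=np.clip((u-5)*255/75,0,255).astype(np.uint8); cv2.imwrite("pics/crop2.png",u)
```

```text
side disc (347.4437869822485, 271.1952662721894) 169.0
[471.7984713  236.77060976 133.38223894] [468.86323787 237.01879127 132.39548682]
[[348.29763286 273.15967506]]
[np.float64(30.0), np.float64(38.0), np.float64(49.0), np.float64(54.0), np.float64(85.0)]
```

View pics/crop2.png

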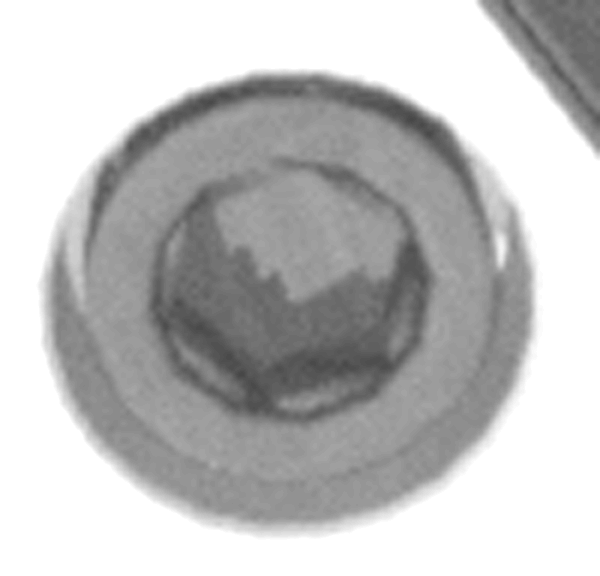

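Run:
```python
from h import *
m=np.load("w2.npy",allow_pickle=True).item()
pix=lambda x,y:(285+(x+.5)/6-.5,220+(y+.5)/6-.5)
# mouth rim & screw head rim as ellipses
c=np.array([onz(m,pix(x,y),68)[:2] for x,y in ((152,288),(430,288),(291,157),(291,420))]); print(c, (c[0]+c[1])/2,(c[2]+c[3])/2)
h=np.array([onz(m,pix(x,y),68)[:2] for x,y in ((82,280),(497,280),(290,92),(290,478))]); print("head",(h[0]+h[1])/2,(h[2]+h[3])/2)
# block top blob -> world centre & yaw at z=72
C=((c[0]+c[1])/2+(c[2]+c[3])/2)/2
for n,p in dict(C=(170,305),A=(260,405),B=(385,360),D=(415,240),E=(205,190)).items():
    v=onz(m,pix(*p),66.6)[:2]-C; print(n,np.linalg.norm(v),np.degrees(np.arctan2(v[1],v[0])), np.degrees(np.arctan2(v[1],v[0]))%60)
```

```text
[[ 533.0019571  -125.59186885]
 [ 542.23876648  -99.53627241]
 [ 524.66779917 -108.1295732 ]
 [ 551.1312605  -117.19878097]] [ 537.62036179 -112.56407063] [ 537.89952983 -112.66417709]
head [ 536.77254239 -112.42354299] [ 537.78354379 -112.72748615]
C 12.262943773877147 -99.15513862230397 20.844861377696034
A 13.425035074121258 -32.305389788899525 27.694610211100475
B 12.61452139730733 30.177366321784067 30.177366321784067
D 13.190787078486423 91.43221057782074 31.43221057782074
E 13.128190863116735 -158.8583672901476 21.141632709852388
```

Run:
```python
from h import *
yaw=np.pi+np.radians(7.4)
bot.move_ptp([470,236.7,230],[np.pi,0,yaw])
m=imaging.camera_model("wrist"); im=imaging.capture("wrist"); cv2.imwrite("pics/w3.png",im); np.save("w3.npy",m,allow_pickle=True)
p0=proj(m,[470,236.7,129])[0].astype(int); x,y=p0; print(p0)
s=cv2.inRange(im[y-30:y+30,x-30:x+30],(130,130,130),(255,255,255))
n,l,st,ce=cv2.connectedComponentsWithStats(s); 
for a,b in zip(st[1:],ce[1:]): 
    if a[4]>100: print("disc",a,b+[x-30,y-30],onz(m,b+[x-30,y-30],129))
g=im.max(2); x0,y0=x-45,y-95; d=cv2.inRange(g[y0:y+95,x0:x+45],0,45)
c=max(cv2.findContours(d,cv2.RETR_EXTERNAL,cv2.CHAIN_APPROX_NONE)[0],key=cv2.contourArea)
P=np.array([onz(m,p[0]+[x0,y0],129)[:2] for p in c]); print("bar",cv2.minAreaRect(P.astype(np.float32)))
print(bot.get_state()["t"],bot.get_state()["tcp_pos"])
```

```text
[321 247]
disc [ 16  17  30  29 684] [321.36842105 247.63011696] [469.98272847 236.570432   129.        ]
bar ((467.35076904296875, 236.17369079589844), (89.02024841308594, 24.833200454711914), 7.601476669311523)
4.3833 [470.35345188 235.74133913 229.70039212]
```

Run:
```python
from h import *
m=imaging.camera_model("side"); print("bottle base",onz(m,(289,228),0)); b=onz(m,(289,228),0)
for z in (80,100,120,140): print(z,proj(m,[b[0],b[1],z]))
yaw=np.pi+np.radians(7.5)
print(bot.movel([470,236.6,97],[np.pi,0,yaw],120,threshold=15))
bot.grip(0.0,70); s=bot.get_state(); print(s["opening"],s["gripper_force"],s["tcp_pos"],s["contact_force"])
print(bot.movel([470,236.6,185],None,70)); s=bot.get_state(); print(s["t"],s["tcp_pos"],s["contact_force"],s["gripper_force"],s["wrist_torque"])
im=imaging.capture("wrist"); np.save("w4.npy",imaging.camera_model("wrist"),allow_pickle=True); cv2.imwrite("pics/w4.png",im)
```

```text
bottle base [ 702.65238967 -184.11865104    0.        ]
80 [[288.10623413 203.22294526]]
100 [[287.87735739 196.82233396]]
120 [[287.64628836 190.33683208]]
140 [[287.41302011 183.76525612]]
False
0.2919952159411079 69.33872938156128 [470.33579958 236.92426638  97.38530644] [-0.20318141  1.06442501  3.11584111]
False
7.625 [469.64414175 236.47231029 184.48953228] [ 0.29288093 -0.46323431 -3.78332243] 68.78026127815247 [-0.05178262  0.00085468  0.00499972]
```

View pics/w4.png

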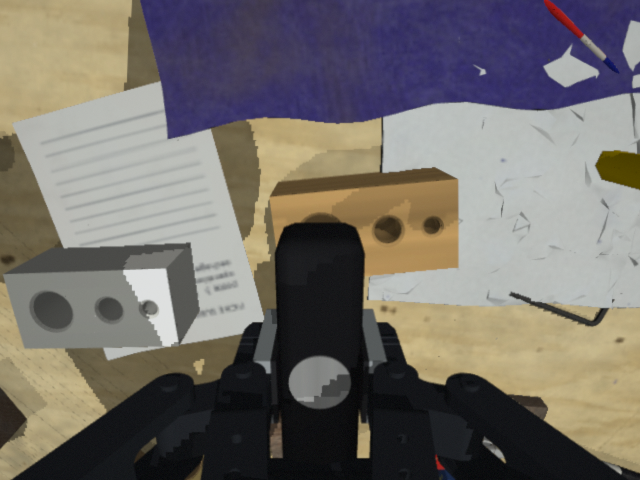

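Run:
```python
from h import *
im=cv2.imread("pics/w4.png"); m=np.load("w4.npy",allow_pickle=True).item(); s=bot.get_state(); tp=s["tcp_pos"]; Rt=R.from_euler('xyz',s["orientation"])
k=cv2.inRange(im[345:420,280:362].min(2),95,255); n,l,st,ce=cv2.connectedComponentsWithStats(k); i=1+np.argmax(st[1:,4]); print(st[i],ce[i])
px=[280+st[i][0]+st[i][2]/2-.5,345+st[i][1]+st[i][3]/2-.5]
D=onz(m,px,tp[2]+32); off=Rt.inv().apply(D-tp); print("disc",px,D,"tool off",off)
ox=np.array([off[0],off[1],0])
yaw=np.pi+np.radians(26.3); S=np.array([537.75,-112.6])
rot=R.from_euler('xyz',[np.pi,0,yaw]); o=rot.apply(ox)
T=lambda z:[S[0]-o[0],S[1]-o[1],z]
print("target",T(0))
if np.linalg.norm(off[:2])<4:
    bot.move_ptp(T(185),[np.pi,0,yaw]); 
    bot.movel(T(162),None,50,threshold=6)
    bot.dwell(0.2); a=bot.get_state()
    r=bot.movel(T(143),None,12,threshold=5)
    b=bot.get_state(); print(r,b["tcp_pos"],b["contact_force"]-a["contact_force"],b["wrist_torque"]-a["wrist_torque"],b["t"],a["tcp_pos"],b["orientation"])
```

```text
[   9   11   60   47 1694] [33.36186541 31.81463991]
disc [np.float64(318.5), np.float64(379.0)] [467.71734475 235.48250489 216.44704207] tool off [  2.0743153   -0.74061386 -31.99767478]
target [np.float64(539.2814508524341), np.float64(-111.01698037631105), 0]
True [ 539.33992413 -111.15286499  155.6068011 ] [-0.41141007 -0.23824239  8.69201589] [0.05691895 0.12814571 0.04593531] 10.575 [ 539.55304143 -111.17515079  162.33934128] [-3.14126448e+00  1.15451714e-06 -2.68261569e+00]
```

```bash
cat >> h.py <<'E'
def probe(x,y,deg,zt=152.5,th=4,v=15):
    rot=[np.pi,0,np.radians(deg)]
    bot.movel([x,y,157.2],rot,40); bot.dwell(0.1); a=bot.get_state()
    r=bot.movel([x,y,zt],None,v,threshold=th); b=bot.get_state()
    f=b["contact_force"]-a["contact_force"]; M=b["wrist_torque"]-a["wrist_torque"]
    M=M-np.cross([0,0,-.089],f); 
    print(deg,round(x,2),round(y,2),"hit" if r else "free","z",round(b["tcp_pos"][2],2),"F",np.round(f,1),"r",np.round(1e3*np.array([-M[1],M[0]])/f[2],1),"t",round(b["t"],1),flush=True)
    return b["tcp_pos"][2]
E
python3 - <<'E'
from h import *
for d in (0,-4,4,-8,8):
    if probe(539.28,-111.02,206.3+d)<154.3: break
E
```

```text
206.3 539.28 -111.02 hit z 155.62 F [1.  0.  7.8] r [-32.2  -0.7] t 11.2
202.3 539.28 -111.02 hit z 155.64 F [-0.5 -1.1  7.7] r [ 0.9 26.8] t 11.7
210.3 539.28 -111.02 hit z 155.61 F [-0.5  0.1  8.7] r [-5.2 -0.6] t 12.4
198.3 539.28 -111.02 hit z 155.64 F [ 0.3 -0.3  7.9] r [-22.8   3.1] t 13.1
214.3 539.28 -111.02 hit z 155.61 F [ 0.  -0.7  7. ] r [-19.5   8.4] t 13.8
```

Run:
```python
from h import *
for dx,dy in ((.8,0),(-.8,0),(0,.8),(0,-.8)):
    if probe(539.28+dx,-111.02+dy,206.3)<154.3: break
```

```text
206.3 540.08 -111.02 hit z 155.73 F [0.4 0.6 7.2] r [-13.2  -8.9] t 14.4
206.3 538.48 -111.02 hit z 155.6 F [-1.1  0.1  7.1] r [6.5 4.2] t 15.0
206.3 539.28 -110.22 hit z 156.23 F [-0.6 -1.2  6.7] r [-11.5  15.4] t 15.6
206.3 539.28 -111.82 hit z 155.35 F [-0.3 -0.2  7.8] r [-2.8  2. ] t 16.2
```

Run:
```python
from h import *
for dx,dy,d in ((-.7,-1.1,0),(-.7,-1.1,-4),(-.7,-1.1,4),(-.3,-1.8,0),(-1.2,-1.1,0)):
    if probe(539.28+dx,-111.02+dy,206.3+d)<154.3: break
```

```text
206.3 538.58 -112.12 hit z 155.16 F [1.1 0.1 7.1] r [-6.4 -7.7] t 16.8
202.3 538.58 -112.12 hit z 155.32 F [0.3 0.5 8.8] r [-1.3 -0.3] t 17.4
210.3 538.58 -112.12 hit z 154.36 F [ 2.1 -2.6  0.8] r [ 456.6 -292.3] t 18.0
206.3 538.98 -112.82 hit z 152.36 F [0.2 0.5 6.2] r [ 31.5 -25.1] t 18.7
```

The key has dropped past the rim. I'll continue gently to full depth.

Run:
```python
from h import *
x,y=538.98,-112.82
for i in range(4):
    a=bot.get_state()
    r=bot.movel([x,y,142.2],None,18,threshold=7); b=bot.get_state()
    print(r,np.round(b["tcp_pos"],2),"F",np.round(b["contact_force"],1),"dM",np.round(b["wrist_torque"],3),"yaw",np.degrees(b["orientation"][2]),b["t"])
    if b["tcp_pos"][2]<143.3 or a["tcp_pos"][2]-b["tcp_pos"][2]<.3: break
```

```text
True [ 538.86 -112.82  147.72] F [ 1.2 -0.3  1. ] dM [-0.137 -0.126  0.057] yaw -153.66397155730226 19.05
True [ 538.92 -112.81  147.24] F [-0.3 -0.5  4.4] dM [-0.032  0.14   0.142] yaw -153.6481678418798 19.2583
True [ 538.91 -112.8   146.51] F [-0.6  0.7  3.3] dM [-0.023  0.168  0.058] yaw -153.63352208427585 19.4667
True [ 538.9  -112.79  145.69] F [-0.8 -0.1  3.7] dM [0.001 0.137 0.098] yaw -153.6121824001178 19.675
```

Run:
```python
from h import *
x,y=538.9,-112.8
bot.movel([x,y,145.9],[np.pi,0,np.radians(208.3)],40)
b=bot.get_state(); print("F",np.round(b["contact_force"],1),"M",np.round(b["wrist_torque"],3))
for i in range(6):
    a=bot.get_state()
    r=bot.movel([x,y,141.5],None,12,threshold=7); b=bot.get_state()
    print(r,np.round(b["tcp_pos"],2),"F",np.round(b["contact_force"],1),"M",np.round(b["wrist_torque"],3),"yaw",np.degrees(b["orientation"][2])%360,b["t"])
    if a["tcp_pos"][2]-b["tcp_pos"][2]<.15: break
```

```text
F [ 1.5 -1.  -1.9] M [-0.154 -0.104  0.012]
True [ 538.81 -112.81  143.27] F [-0.6 -0.3  5.1] M [0.071 0.173 0.053] yaw 208.28398293355542 20.2417
False [ 539.21 -112.77  143.17] F [-2.7  1.  13. ] M [0.246 0.96  0.016] yaw 208.28938526577502 20.4917
```

The key is fully home, with the floor felt at tcp z 143.2. Now I'll turn clockwise in steps, watching the moment.

```bash
cat >> h.py <<'E'
def T(yawdeg,z,S=(538.2,-113.1),off=0.7):
    c=np.radians(yawdeg); return [S[0]-off*np.cos(c),S[1]-off*np.sin(c),z]
def turn(d,z=143.3):
    bot.movel(T(d,z),[np.pi,0,np.radians(d)],40); b=bot.get_state()
    print(round(d,1),"yaw",round(np.degrees(b["orientation"][2])%360,2),"F",np.round(b["contact_force"],1),"M",np.round(b["wrist_torque"],3),"z",round(b["tcp_pos"][2],2),"t",round(b["t"],2),flush=True)
    return b
E
python3 - <<'E'
from h import *
for d in (208.3,204,200,194,188,180,172):
    b=turn(d)
    if abs(b["wrist_torque"][2])>.6: break
E
```

```text
208.3 yaw 208.29 F [-0.4  0.4  2.6] M [-0.036  0.238  0.029] z 143.33 t 20.74
204 yaw 204.09 F [-0.9 -0.7  2.5] M [-0.023  0.348 -0.058] z 143.31 t 20.99
200 yaw 200.14 F [-1.7 -0.8  2.9] M [0.072 0.263 0.004] z 143.32 t 21.24
194 yaw 194.21 F [-1.7  0.4  3.1] M [ 0.06   0.36  -0.021] z 143.31 t 21.5
188 yaw 188.24 F [-1.8  1.2  3. ] M [ 0.254  0.418 -0.073] z 143.31 t 21.76
180 yaw 180.26 F [-2.1  1.5  4.5] M [ 0.325  0.379 -0.042] z 143.3 t 22.05
172 yaw 172.27 F [-1.1  2.8  4.1] M [ 0.553  0.484 -0.054] z 143.3 t 22.34
```

Run:
```python
from h import *
for d in (164,156,150,145,142,139,137,135,133,131,129,127):
    b=turn(d)
    if abs(b["wrist_torque"][2])>.45: break
cv2.imwrite("pics/w5.png",imaging.capture("wrist"))
```

```text
164 yaw 164.28 F [-0.6  3.2  4.8] M [ 0.765  0.456 -0.06 ] z 143.27 t 22.63
156 yaw 156.28 F [-2.   3.3  3.9] M [ 0.975  0.456 -0.047] z 143.29 t 22.93
150 yaw 150.28 F [-0.9  4.6  4.9] M [ 1.157  0.324 -0.026] z 143.27 t 23.18
145 yaw 145.27 F [-1.2  4.2  4.7] M [ 1.248  0.289 -0.06 ] z 143.28 t 23.43
142 yaw 142.22 F [-0.7  4.8  5.7] M [1.463 0.282 0.171] z 143.28 t 23.68
139 yaw 139.27 F [-0.5  5.2  4.5] M [1.473 0.319 0.601] z 143.29 t 23.93
```

View pics/w5.png

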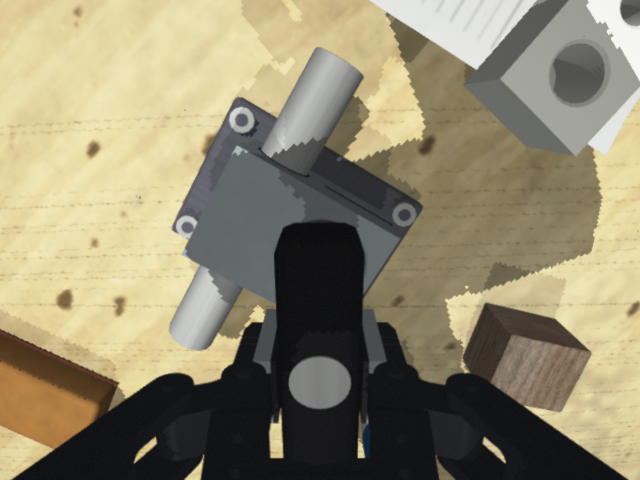

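The picture shows the key still square in the fingers (cap at 320,383) over the block. The moment jumped to 0.6 N m at about 142°, after roughly 65° of turning, so the screw is at its stop. I'll nudge it once more, relieve the load, and draw the key out.

Run:
```python
from h import *
turn(137.5); bot.dwell(.2); turn(141.8)
p=lambda b:print(np.round(b["tcp_pos"],2),"F",np.round(b["contact_force"],1),"M",np.round(b["wrist_torque"],3),"t",round(b["t"],2))
x,y,_=T(141.8,0)
for dy in (.4,.8):
    bot.movel([x,y+dy,143.3],None,20); b=bot.get_state(); p(b)
y+=.8
bot.movel([x,y,150],None,30); p(bot.get_state())
bot.movel([x,y,158],None,40); p(bot.get_state())
bot.movel([x,y,186],None,80); p(bot.get_state())
```

```text
137.5 yaw 137.78 F [-0.8  4.8  4.9] M [1.431 0.31  0.941] z 143.31 t 24.23
141.8 yaw 141.95 F [-1.5  4.4  4.6] M [1.509 0.339 0.119] z 143.27 t 24.68
[ 538.75 -113.08  143.26] F [-0.9  4.1  4.8] M [1.357 0.293 0.129] t 24.93
[ 538.73 -112.92  143.28] F [-1.   3.1  3.6] M [1.048 0.336 0.122] t 25.18
[ 537.97 -112.56  147.16] F [  5.2   1.4 -22.4] M [ 0.512 -1.515  0.152] t 25.56
[ 538.73 -113.79  158.41] F [-0.   0.4 -4.5] M [ 0.011 -0.02   0.007] t 25.91
[ 538.83 -112.9   186.26] F [-0.7  0.4 -3.7] M [-0.002  0.027  0.012] t 26.41
```

Run:
```python
from h import *
p=lambda b:print(np.round(b["tcp_pos"],2),"F",np.round(b["contact_force"],1),"M",np.round(b["wrist_torque"],3),"t",round(b["t"],2))
yaw=np.pi+np.radians(7.5)
bot.move_ptp([470.2,236.8,186],[np.pi,0,yaw]); im=imaging.capture("wrist"); cv2.imwrite("pics/w6.png",im)
k=cv2.inRange(im[345:420,280:362].min(2),95,255); n,l,st,ce=cv2.connectedComponentsWithStats(k); i=1+np.argmax(st[1:,4]); print("disc",st[i],"before: 9 11 60 47"); p(bot.get_state())
r=bot.movel([470.2,236.8,150],None,40,threshold=6); p(bot.get_state())
if not r:
    r=bot.movel([470.2,236.8,110],None,50,threshold=8); print(r); p(bot.get_state())
    if not r: print(bot.movel([470.2,236.8,96.5],None,12,threshold=5)); p(bot.get_state())
```

```text
disc [   9   12   60   46 1734] before: 9 11 60 47
[470.85 235.8  185.92] F [-0.6 -1.2 -4.3] M [-0.005 -0.007 -0.011] t 27.79
[470.4  236.9  150.24] F [ 0.1 -0.3 -3.2] M [-0.034 -0.02   0.036] t 28.84
False
[470.48 236.89 110.24] F [-0.2 -0.1 -3.8] M [-0.027  0.012 -0.024] t 29.79
True
[470.08 236.78  97.39] F [-0.   0.2  5.8] M [-0.059  0.077 -0.021] t 30.77
```

Run:
```python
from h import *
bot.movel([470.1,236.8,97.6],None,10)
bot.grip(1.0); bot.dwell(.2)
bot.movel([470.1,236.8,235],None,100); bot.dwell(.3)
m=imaging.camera_model("wrist"); im=imaging.capture("wrist"); cv2.imwrite("pics/w7.png",im)
x,y=proj(m,[470,236.7,129])[0].astype(int)
s=cv2.inRange(im[y-30:y+30,x-30:x+30],(130,130,130),(255,255,255)); n,l,st,ce=cv2.connectedComponentsWithStats(s); i=1+np.argmax(st[1:,4])
print(st[i],onz(m,ce[i]+[x-30,y-30],129),bot.get_state()["t"])
sd=imaging.capture("side")[190:430,220:440]
cv2.imwrite("pics/fin.png",np.hstack([cv2.resize(sd,None,fx=1.6,fy=1.6),cv2.resize(im,(448,384))[:, :]]))
```

```text
[ 15  17  30  28 663] [469.56362727 236.32322619 129.        ] 33.8083
```

View pics/fin.png

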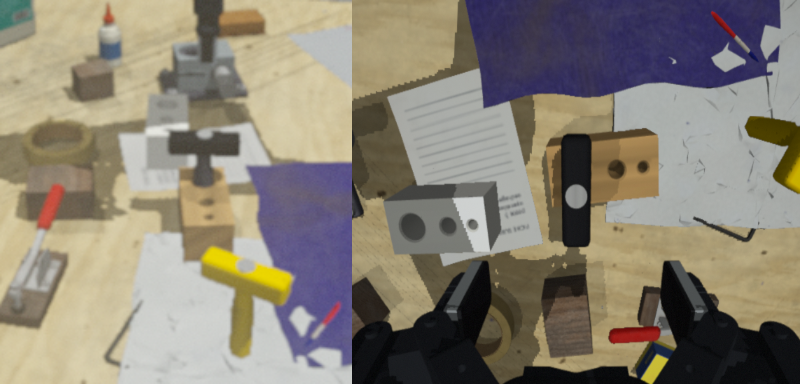

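The final picture shows the key upright in its hole (cap at 576,196 in the composite), the neighbours unmoved and the gripper clear. I'm handing in.

```bash
python3 -c "
from bench import bot
print(bot.sign_off())"
```

```text
the job is handed in; nothing more can be done
None
```

I felt the key fully home in the socket, turned the screw clockwise about 65° until the wrist moment jumped at its stop, stood the key back upright in its own hole, and handed in at about 34 s; I read the stop from the moment rather than a picture of the screw, and the key stuck briefly on the way out (about 20 N of pull).

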